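Third hand: hold a bar pull on a drawer front

TASK

Be the cabinet fitter's third hand: pick up the longer of the two loose black bar pulls, set its two feet squarely over the two drilled holes in the white drawer front, and press it there with a steady push of about 10 N so that the fitter can drive the screws from inside the drawer. Finish while still gripping the pull and pushing: do not let go or ease off. The paint is fresh, so never push on the drawer with more than 25 N, and leave everything else on the worktop where it lies.

Things in the scene. Friction and masses are not known exactly. Their poses are not given: they have to be found in the camera images.
- pull: The right handle: a black bar pull, 0.11 kg. Square bar 152 mm long (its y axis), 12 x 12 mm in section; two round feet, 12 mm thick, 128 mm apart, stand 28 mm out from the bar towards its +x. Origin: centre of the bar. It starts flat on the worktop (origin 6 mm up, z up), feet pointing level. Grasp the bar midway, across x. Turned over about its x axis it fits as well.
- pull_foot_a (a point): Centre of the flat end of the pull's foot at its +y end: x 34, y +64, z 0 mm from the pull's origin. When seated, 28 mm is free between the bar and the drawer front.
- pull_foot_b (a point): Centre of the flat end of the pull's other foot (pull frame: x 34, y -64, z 0 mm).
- drawer: White drawer on four rubber pads, its painted front towards the robot. Origin: at worktop height, below the middle of the front's outer face; +x points straight into that face (the way to push), +y along it to the robot's left, z up. Front 300 mm wide, 20 thick, from 15 to 185 mm high; behind it an open box 260 wide, 248 long, 172 high. It gives 1 mm per 4 N of push, up to 12 mm, and springs back.
- hole_left (a point): Centre of the left hole (8 mm in diameter, dark) at the front's outer face, in the flat top rail (125 to 185 mm high; the panel below is set back 9 mm): 64 mm to +y of the middle, 155 mm above the worktop, 30 mm below the top edge. Blue tape folded over the top edge, with a pencil tick, marks its place from above.
- hole_right (a point): Centre of the right hole, 64 mm to the right (-y) of the middle, otherwise like the left one.
- short_pull: The wrong handle, to be left alone: a black bar pull of the same shape and section but shorter, bar 88 mm long, feet 64 mm apart. Origin and axes as for the long pull.
- screwdriver: Bystander: a screwdriver about 200 mm long lying along its x axis.
- tape_measure: Bystander: a yellow and black tape measure, 70 x 36 mm, 62 mm high; origin under its centre.
- square: Bystander: a flat try square, steel blade 150 x 30 mm along its x axis, dark wooden stock 115 mm long and 15 mm high across its -x end; origin under the blade's centre.
- tumbler: Bystander: a cobalt-blue drinking glass, 72 mm in diameter, 110 mm high; origin under its centre.
- glue_bottle: Bystander: a white glue bottle with an orange tip, 62 mm in diameter, 170 mm high; origin under its centre.
- screw_tray: Bystander: a grey tray of screws, 100 x 140 mm, 30 mm high; origin under its centre.
Mind the look-alikes: they are no part of the job. What is shaped like the pull but brown or orange is not meant.

How it is judged (in metres and radians):
On the way, in this order (a step that is already met when the one before it is completed fails the run):
1. the long pull is lifted clear of the worktop in the gripper (height (world z) of pull above 0.05 m and contact force between the fingers and pull above 2 N), for 0.2 s.
2. its feet are over the two holes and pressed on with 6 to 15 N for a second (((distance between pull_foot_a and hole_left below 0.0045 m and distance between pull_foot_b and hole_right below 0.0045 m) or (distance between pull_foot_a and hole_right below 0.0045 m and distance between pull_foot_b and hole_left below 0.0045 m)) and angle between the x axis of pull and the x axis of drawer, either way round below 0.06 rad and contact force between pull and drawer between 6 and 15 N and contact force between the fingers and pull above 2 N), for 1 s.
At the end, for the whole second after the job is handed in: The program ends holding: the long pull, gripped by the fingers about 155 mm above the worktop, has each foot's end centre within 4.5 mm of a hole's centre and its feet square to the front within 0.06 rad; it presses on the drawer with 6 to 15 N and keeps still all through the last second (all of step 2 and height (world z) of pull above 0.14 m and linear speed of pull below 0.01 m/s); the arm keeps its last pose, push and grip.
It fails at once if the drawer is pushed or struck with more than 25 N (contact force between any of pull, the fingers, the arm and drawer above 25 N).
It fails at once if another thing on the worktop is moved by more than 20 mm (distance of any of short_pull, screwdriver, tape_measure, square, tumbler, glue_bottle, screw_tray from where it was at the start of the episode above 0.02 m).
It also fails if it takes over 53 s, if anything falls off the work surface, if the arm or the gripper's body presses on something with over 40 N, if the wrist force passes 120 N, or if a joint passes its speed limit or range.

ROBOT

A 6-joint arm with a two-finger parallel gripper is mounted at the origin on the work surface. World frame = base frame: x ahead of the robot, y to its left, z up, the work surface at z = 0. Lengths are in mm, angles in rad, forces in N, time in s.
With the tool pointing down it reaches from about 275 to 750 mm from the base axis. Payload 10.2 kg.
Tool frame: the origin (TCP) lies midway between the tips of the shut fingers; the grasp point (between the pads) lies grasp_offset behind it (grasp_offset is the distance from the TCP to the grasp point, in mm); x points along the fingers, z is the direction in which the jaws open and shut, and the axes are right-handed (so a half turn about x gives the same grasp; the last joint's range is limited). The gripper opens to 85 mm and grips with 20 to 120 N. Pads are 22 mm wide; open, the fingers measure 114 mm over their backs; the gripper's body (76 mm by 85 mm) begins 54 mm behind the grasp point. The pads swing forward as they close: fully open they stand 13 mm farther back than shut.
Start: joints at [-1.395, 0.313, 1.498, -0, 1.331, -0.223], TCP at [203.852, -483.813, 231.294] pointing down, gripper open.
Joint ranges: [-2.94, 2.94], [-0.97, 2.17], [0.19, 2.56], [-1.23, 4.37], [0.02, 3.11], [-2.88, 2.88]. Speed limits (rad/s): [2.39, 2.39, 3.01, 3.14, 3.14, 3.14].

INTERFACE

Orientations are given as a unit quaternion [w, x, y, z].
In Python, from rig import sense, capture, calibration, finish_job, grasp_offset gives the robot as it stands.
- The arm moves only by the shell command python3 -m jog 'ROWS' [FORCE]. ROWS is JSON, a list of rows, each an object with "linear": the shift along the tool's x, y, z scaled (see below), a list of three; "rotation": the turn, a rotation vector about the tool's x, y, z scaled (see below), a list of three; "grip": the finger opening in mm, from 0 to 85.4. A call has 1 to 20 rows; each row is the pose to reach, as a shift and turn from the pose measured when the call began, along the tool's axes at that moment; what a row does not reach only later rows make up. The controller multiplies each number of a shift by 0.3 m and each number of a turn by 0.5 rad. A row lasts 1/12 s, in which the tool goes at most 41.7 mm and 7.16 degrees, less where a joint would pass 70% of its speed; a pose out of reach is approached as far as the arm can. A call with a number of a shift or a turn outside -1 to 1 is refused whole. A call with a gripper value outside its range is refused whole. The fingers move at their own pace and stop on an object; FORCE is the grip in N (left out, the last holds). Time passes only in rows, so rows that repeat a pose let the fingers close. It gives the time, the measured TCP pose, the force and the opening at its end, in the units of the state.
- sense(): the state, without advancing time (a new reading comes with each control period).
- capture(name): name is "scene" or "side" or "wrist"; returns (picture, depth): 480x640x3 uint8, red, green, blue; 480x640 float32, mm along the optical axis (not along the pixel's ray), 0 where there is no reading.
- calibration(name): a dict with "intrinsics" (3x3 intrinsics, pixels), "world_from_camera" (4x4, takes a point from camera to world coordinates). Camera axes: x right, y up, looking along -z (the intrinsics and any distortion apply to the point x, -y, -z); pixel columns grow to the right and rows downward; lengths in mm; the calibration is good to about 2 mm. A picture is of the moment at which its call begins: read the wrist's pose just before it. calibration takes no time and is no camera call; for the wrist camera it gives the pose at the moment of the call.
- finish_job(): hands the job in, once; it reports no verdict.
The state is a dict: "time_s": time; "joints": joint angles; "dq": joint speeds; "tau": joint torques, N m; "eef_pos": TCP position; "ee_rot": TCP orientation; "force": force on the tool from outside, world axes, zero at the start; "wrist_torque": the same for the moment, N m; "grip_width": opening from 0.0 (shut) to 1.0 (fully open).
Only numpy, scipy, OpenCV 4.12 (cv2) and the standard library are available. Lean on these libraries where they do the work, as an engineer would, in place of code of your own. Each camera call takes 0.05 s, during which the arm holds its last target.

## Working session

There is one attempt and no reset: what is moved stays moved. The work goes in short steps, Python scripts to look and compute and a shell command to move; the robot and the scene stay as the last step left them, time stands still between calls to the robot, and variables do not carry over. Pictures are saved under pics/ and viewed, and the job is handed in when it is done.

```bash
mkdir -p pics; ls
python3 - <<'E'
from rig import sense,capture,calibration,grasp_offset
import cv2,numpy as np
print(grasp_offset, sense())
for n in("scene","side","wrist"):
    c=calibration(n);p,d=capture(n)
    cv2.imwrite(f"pics/{n}0.png",p[:,:,::-1]);np.savez(f"pics/{n}0.npz",p=p,d=d,K=c["intrinsics"],T=c["world_from_camera"])
    print(n,np.round(c["intrinsics"],1).tolist(),np.round(c["world_from_camera"],3).tolist(),[k for k in c])
E
```

```text
pics
18.700000000000003 {'time_s': 0.0, 'joints': array([-1.39538217e+00,  3.13458260e-01,  1.49845632e+00,  1.14302030e-05,
        1.33102046e+00, -2.23399522e-01]), 'dq': array([-0.00153705,  0.00078353, -0.00016872,  0.00047349, -0.0012848 ,
       -0.00159921]), 'tau': array([ 1.15076720e-03, -4.12276375e+01, -2.59739202e+01, -1.17862696e-04,
        4.20832264e-03,  9.24959778e-06]), 'eef_pos': array([ 203.81448283, -483.53161643,  230.72361697]), 'ee_rot': array([ 0.58881083,  0.39139512,  0.58946005, -0.3907026 ]), 'force': array([ 0.51980891, -0.01386495, -0.49307547]), 'wrist_torque': array([ 0.06027291, -0.00936929, -0.06183733]), 'grip_width': 1.000631110972309}
scene [[541.7, 0.0, 311.6], [0.0, 541.7, 241.0], [0.0, 0.0, 1.0]] [[-0.137, -0.602, 0.787, 1434.575], [0.991, -0.093, 0.101, 96.632], [0.012, 0.793, 0.609, 842.065], [0.0, 0.0, 0.0, 1.0]] ['intrinsics', 'world_from_camera']
side [[558.2, 0.0, 313.8], [0.0, 558.2, 246.9], [0.0, 0.0, 1.0]] [[0.67, 0.424, -0.609, -366.926], [-0.742, 0.357, -0.568, -824.719], [-0.024, 0.832, 0.554, 897.258], [0.0, 0.0, 0.0, 1.0]] ['intrinsics', 'world_from_camera']
wrist [[398.8, 0.0, 312.3], [0.0, 398.8, 239.2], [0.0, 0.0, 1.0]] [[0.389, 0.887, 0.249, 266.143], [-0.921, 0.374, 0.104, -456.329], [-0.001, -0.269, 0.963, 373.678], [0.0, 0.0, 0.0, 1.0]] ['intrinsics', 'world_from_camera']
```

View pics/scene0.png

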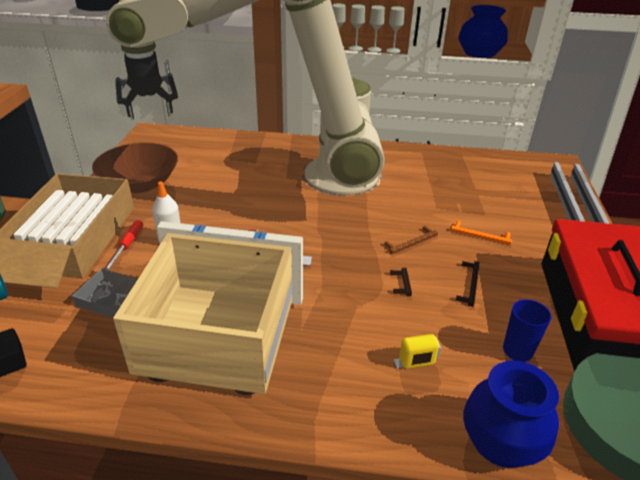

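View pics/side0.png

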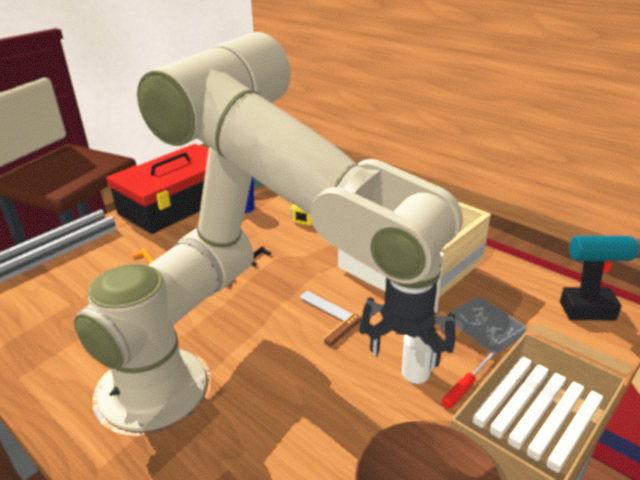

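View pics/wrist0.png

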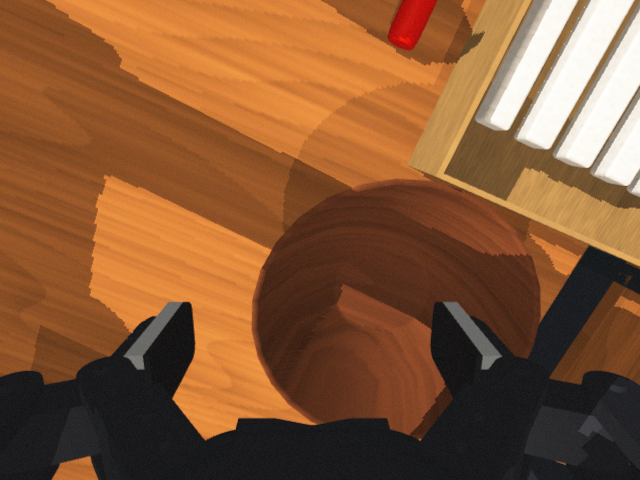

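The scene view shows the long black pull at about (468,283), the short one at (402,282) and brown and orange decoys at (410,240) and (480,233). The drawer is at (220,290), with blue tapes at (200,228) and (260,235). The side view shows the square and the glue bottle near the drawer front.

```bash
cat > h.py <<'E'
import numpy as np,cv2
from scipy.spatial.transform import Rotation as R
def load(f):
    z=np.load(f);return z['p'],z['d'],z['K'],z['T']
def ray(K,T,uv):
    uv=np.atleast_2d(uv).astype(float)
    d=np.c_[(uv[:,0]-K[0,2])/K[0,0],-(uv[:,1]-K[1,2])/K[1,1],-np.ones(len(uv))]
    return T[:3,3],d@T[:3,:3].T
def plane(K,T,uv,z):
    o,d=ray(K,T,uv);return o+d*((z-o[2])/d[:,2])[:,None]
def proj(K,T,P):
    p=(np.atleast_2d(P)-T[:3,3])@T[:3,:3]
    return np.c_[K[0,0]*p[:,0]/-p[:,2]+K[0,2],K[1,1]*-p[:,1]/-p[:,2]+K[1,2]]
def depthpts(K,T,uv,d):
    o,r=ray(K,T,uv);return o+r*np.asarray(d)[:,None]
def tri(a,b):
    (o1,d1),(o2,d2)=a,b
    A=np.stack([d1,-d2],1);s=np.linalg.lstsq(A,o2-o1,rcond=None)[0]
    return (o1+d1*s[0]+o2+d2*s[1])/2,np.linalg.norm(o1+d1*s[0]-o2-d2*s[1])
def rot(s): 
    q=s['ee_rot'];return R.from_quat([q[1],q[2],q[3],q[0]])
E
python3 - <<'E'
from h import *
from rig import sense
print(np.round(rot(sense()).as_matrix(),3))
p,d,K,T=load('pics/scene0.npz')
crop=p[180:330,370:540];cv2.imwrite('pics/c1.png',cv2.resize(crop[:,:,::-1],None,fx=4.5,fy=4,interpolation=cv2.INTER_CUBIC)[:, :800])
crop=p[205:260,145:315];cv2.imwrite('pics/c2.png',cv2.resize(crop[:,:,::-1],None,fx=4.5,fy=4.5,interpolation=cv2.INTER_CUBIC))
m=((p.max(2)<60)).astype(np.uint8);m[:,:380]=0;m[:,490:]=0;m[:255]=0;m[315:]=0
n,l,st,ce=cv2.connectedComponentsWithStats(m)
for i in range(1,n):
    if st[i,4]>60:
        uv=np.argwhere(l==i)[:,::-1];P=plane(K,T,uv,8)
        r=cv2.minAreaRect(P[:,:2].astype(np.float32));D=depthpts(K,T,uv,d[l==i])
        print(st[i],np.round(P[:,:2].mean(0)),r,np.round(D.mean(0)),np.round(np.percentile(D[:,2],[5,50,95])))
E
```

```text
[[-0.     0.922  0.388]
 [ 0.001  0.388 -0.922]
 [-1.     0.    -0.001]]
[456 262  23  44 326] [459. 343.] ((453.30499267578125, 336.38824462890625), (38.16958999633789, 158.97947692871094), 79.39752960205078) [465. 341.  13.] [ 4. 11. 15.]
[390 269  21  27 213] [478. 187.] ((478.5656433105469, 181.17556762695312), (89.84515380859375, 38.40253829956055), 9.191740989685059) [481. 187.  10.] [ 3. 11. 15.]
```

View pics/c1.png

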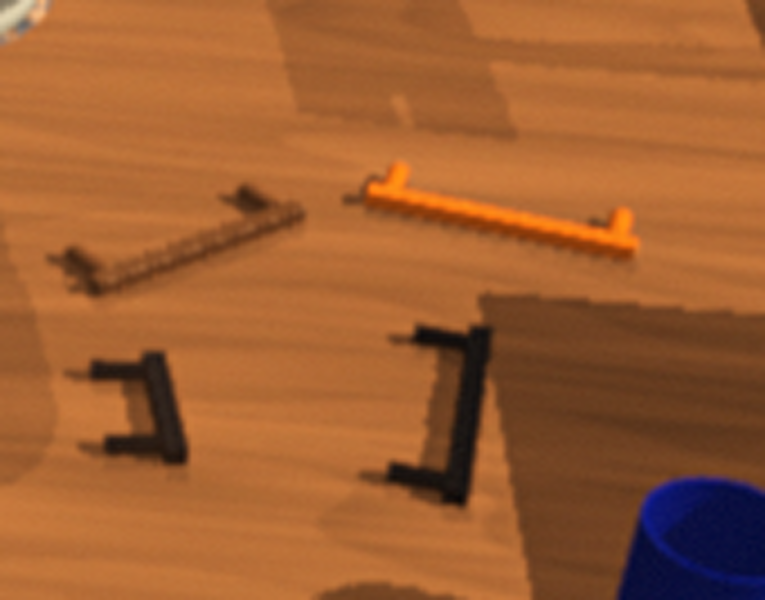

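View pics/c2.png

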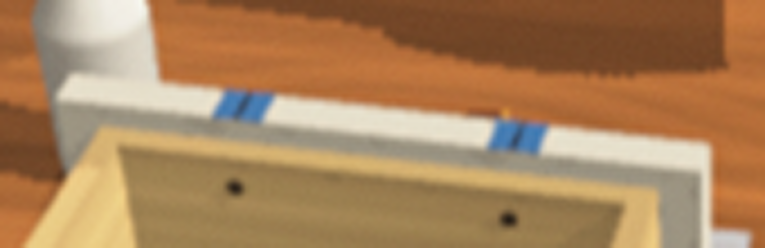

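Run:
```python
from h import *
p,d,K,T=load('pics/scene0.npz')
q=np.array([[70,73],[712,145],[232,92],[516,122]])/4.5+[145,205]
P=plane(K,T,q,185);print(np.round(P,1))
v=P[1]-P[0];print(np.linalg.norm(v),np.degrees(np.arctan2(v[1],v[0])),P[:2].mean(0),P[2:].mean(0))
# long pull in scene: outline of bar/feet tips
q=np.array([[480,328],[455,500],[416,332],[390,470]])/[4.5,4]+[370,180]
P=plane(K,T,q,12);print(np.round(P,1))
for n,uv in (("bottle tip",(161,185)),("tape",(420,350)),("square",(307,261)),("tumbler",(528,310))):
    print(n,np.round(plane(K,T,uv,0)),np.round(depthpts(K,T,uv,[d[uv[1],uv[0]]])))
p,d,K,T=load('pics/side0.npz')
for n,uv in (("sq blade end",(303,295)),("sq corner",(352,318)),("stock end",(328,345)),("bottle",(418,375)),("driver",(450,400))):
    print(n,np.round(plane(K,T,uv,5)),np.round(depthpts(K,T,uv,[d[uv[1],uv[0]]])))
```

```text
[[ 566.4 -332.4  185. ]
 [ 575.7  -31.   185. ]
 [ 569.4 -254.2  185. ]
 [ 572.2 -121.   185. ]]
301.55327555267235 88.22024606413162 [ 571.05465762 -181.66877071  185.        ] [ 570.80696716 -187.56567062  185.        ]
[[383.8 363.1  12. ]
 [537.  335.7  12. ]
 [392.9 328.7  12. ]
 [517.5 306.   12. ]]
bottle tip [[ 147. -517.    0.]] [[ 400. -396.  166.]]
tape [[673. 224.   0.]] [[722. 216.  54.]]
square [[427. -44.   0.]] [[440. -42.  10.]]
tumbler [[521. 462.   0.]] [[615. 425.  87.]]
sq blade end [[431. -37.   5.]] [[428. -41.   9.]]
sq corner [[ 443. -188.    5.]] [[ 436. -194.   13.]]
stock end [[ 335. -205.    5.]] [[ 342. -199.   -3.]]
bottle [[ 391. -411.    5.]] [[ 373. -420.   26.]]
driver [[ 376. -497.    5.]] [[ 359. -505.   25.]]
```

```bash
python3 -m jog '[{"linear":[0,0.92,-1.0],"rotation":[0.5,0,0],"grip":60},{"linear":[0,0.92,-1.0],"rotation":[0.5,0,0],"grip":60},{"linear":[0,0.92,-1.0],"rotation":[0.5,0,0],"grip":60},{"linear":[0,0.92,-1.0],"rotation":[0.5,0,0],"grip":60},{"linear":[0,0.92,-1.0],"rotation":[0.5,0,0],"grip":60},{"linear":[0,0.92,-1.0],"rotation":[0.5,0,0],"grip":60},{"linear":[0,0.92,-1.0],"rotation":[0.5,0,0],"grip":60},{"linear":[0,0.92,-1.0],"rotation":[0.5,0,0],"grip":60},{"linear":[0,0.92,-1.0],"rotation":[0.5,0,0],"grip":60},{"linear":[0,0.92,-1.0],"rotation":[0.5,0,0],"grip":60},{"linear":[0,0.92,-1.0],"rotation":[0.5,0,0],"grip":60},{"linear":[0,0.92,-1.0],"rotation":[0.5,0,0],"grip":60}]'
cat >> h.py <<'E'
def goto(pos,zyaw):
    from rig import sense
    s=sense();M=rot(s).as_matrix();t=np.asarray(pos)-s['eef_pos']
    c,sn=np.cos(zyaw),np.sin(zyaw)
    G=np.array([[0,-sn,c],[0,c,sn],[-1,0,0]])
    rv=R.from_matrix(M.T@G).as_rotvec()
    print('t',round(s['time_s'],2),'pos',np.round(s['eef_pos'],1),'q',np.round(s['joints'],2),'F',np.round(s['force'],1),'grip',round(s['grip_width'],3))
    print('lin',np.round(M.T@t/300,4),'rot',np.round(rv/.5,4))
E
python3 -c "
from h import *
goto([455,335,210],np.radians(-100))"
```

```text
time_s: 1.15
eef_pos: [341.9, -98.8, 231.2]
ee_rot: [0.536, 0.461, 0.537, -0.46]
force: [0.1, -0.7, -0.2]
grip_width: 0.7
t 1.15 pos [341.9 -98.8 231.2] q [-0.61 -0.07  1.94  0.    1.28  0.8 ] F [ 0.1 -0.7 -0.2] grip 0.7
lin [ 0.0718  0.5926 -1.3719] rot [ 6.544e-01 -1.500e-03  3.000e-04]
```

```bash
python3 -m jog '[{"linear":[0.05,0.43,-1.0],"rotation":[0.65,0,0],"grip":60},{"linear":[0.05,0.43,-1.0],"rotation":[0.65,0,0],"grip":60},{"linear":[0.05,0.43,-1.0],"rotation":[0.65,0,0],"grip":60},{"linear":[0.05,0.43,-1.0],"rotation":[0.65,0,0],"grip":60},{"linear":[0.05,0.43,-1.0],"rotation":[0.65,0,0],"grip":60},{"linear":[0.05,0.43,-1.0],"rotation":[0.65,0,0],"grip":60},{"linear":[0.05,0.43,-1.0],"rotation":[0.65,0,0],"grip":60},{"linear":[0.05,0.43,-1.0],"rotation":[0.65,0,0],"grip":60},{"linear":[0.05,0.43,-1.0],"rotation":[0.65,0,0],"grip":60}]'
python3 -c "
from h import *
goto([455,335,210],np.radians(-100))"
```

```text
time_s: 1.9
eef_pos: [424.6, 219.2, 215.9]
ee_rot: [0.455, 0.541, 0.455, -0.541]
force: [0.4, -0.3, 0.8]
grip_width: 0.703
t 1.9 pos [424.6 219.2 215.9] q [0.23 0.22 1.66 0.   1.26 1.97] F [ 0.4 -0.3  0.8] grip 0.703
lin [ 0.02    0.0335 -0.3976] rot [ 0.0041 -0.0017  0.0012]
```

```bash
python3 -m jog '[{"linear":[0.02,0.03,-0.4],"rotation":[0,0,0],"grip":60},{"linear":[0.02,0.03,-0.4],"rotation":[0,0,0],"grip":60},{"linear":[0.02,0.03,-0.4],"rotation":[0,0,0],"grip":60},{"linear":[0.02,0.03,-0.4],"rotation":[0,0,0],"grip":60},{"linear":[0.02,0.03,-0.4],"rotation":[0,0,0],"grip":60}]'
python3 - <<'E'
from h import *
from rig import *
goto([455,335,210],np.radians(-100))
c=calibration("wrist");p,d=capture("wrist")
cv2.imwrite("pics/w1.png",p[:,:,::-1]);np.savez("pics/w1.npz",p=p,d=d,K=c["intrinsics"],T=c["world_from_camera"])
E
```

```text
time_s: 2.32
eef_pos: [454.9, 335.7, 208.7]
ee_rot: [-0.455, -0.541, -0.456, 0.542]
force: [-0.4, -0.5, 0.6]
grip_width: 0.701
t 2.32 pos [454.9 335.7 208.7] q [0.43 0.42 1.41 0.   1.32 2.17] F [-0.4 -0.5  0.6] grip 0.701
lin [-0.0043  0.0008  0.0021] rot [0.0049 0.0009 0.004 ]
```

View pics/w1.png

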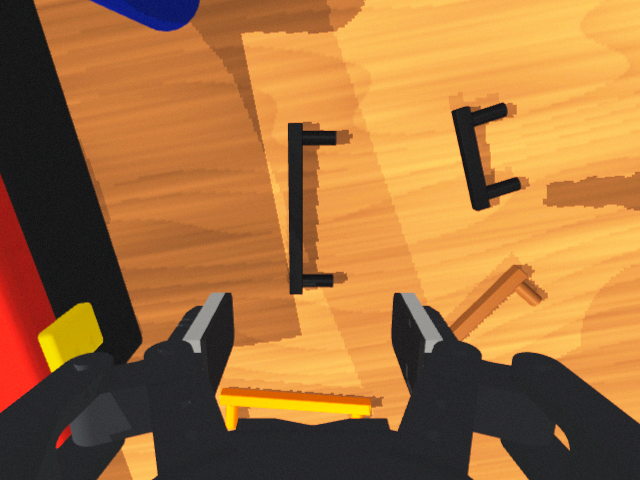

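Run:
```python
from h import *
p,d,K,T=load('pics/w1.npz')
print(np.round(T,3).tolist())
m=(p.max(2)<55).astype(np.uint8);m[:,:275]=0;m[:,350:]=0;m[:112]=0;m[302:]=0
n,l,st,ce=cv2.connectedComponentsWithStats(m);i=1+np.argmax(st[1:,4]);l=l==i;print(st[i])
uv=np.argwhere(l)[:,::-1]
r=[];
for v in range(150,270):
    u=uv[uv[:,1]==v,0]; r.append([u.min(),u.max()+1,v+.5])
r=np.array(r);print(r[::25])
A=plane(K,T,r[:,[0,2]],12);B=plane(K,T,r[:,[1,2]],12)
print('width',np.linalg.norm(A-B,axis=1)[::25])
C=(A+B)/2;
f=cv2.fitLine(C[:,:2].astype(np.float32),cv2.DIST_L2,0,.01,.01).ravel();print(f,np.degrees(np.arctan2(f[1],f[0])))
P=plane(K,T,uv[uv[:,0]<300]+.5,12)
t=(P[:,:2]-f[2:])@f[:2];print('ends',t.min(),t.max(), 'centre',f[2:]+f[:2]*(t.min()+t.max())/2)
# feet tips
for lo,hi in((125,145),(270,290)):
    s=uv[(uv[:,1]>lo)&(uv[:,1]<hi)&(uv[:,0]>318)];Q=plane(K,T,s+.5,12)[:,:2]-f[2:]
    nrm=np.array([-f[1],f[0]]);print('foot along',(Q@f[:2]).mean(),'out',(Q@nrm).min(),(Q@nrm).max())
print('depth z',np.percentile(depthpts(K,T,uv+.5,d[l])[:,2],[10,50,90]))
```

```text
[[-0.171, 0.948, 0.268, 521.798], [-0.985, -0.165, -0.046, 324.954], [0.001, -0.271, 0.962, 351.419], [0.0, 0.0, 0.0, 1.0]]
[ 288  123   48  171 2989]
[[289.  302.  150.5]
 [289.  302.  175.5]
 [289.  302.  200.5]
 [289.  302.  225.5]
 [290.  302.  250.5]]
width [10.81683588 10.99977548 11.18900948 11.38486844 10.69636774]
[ 9.8424393e-01 -1.7681602e-01  4.5506870e+02  3.5088004e+02] -10.184356
ends -77.46307574338789 72.73472546688626 centre [452.74177004 351.29805943]
foot along 61.3889844407932 out -33.284978935546896 -19.945317795572183
foot along -64.51172706470796 out -33.2709207301241 -21.317987192567337
depth z [10.88324469 12.29917107 13.34182749]
```

The wrist view shows the long pull upright at columns 288–336, rows 123–294, with its feet pointing right. That puts its bar centre at about (453, 351) and its x yaw at −100.2°.

```bash
python3 -c "
from h import *
goto([453,351.2,40],np.radians(-100.2));goto([453,351.2,3],np.radians(-100.2))"
```

```text
t 2.37 pos [454.7 334.7 209.2] q [0.43 0.42 1.41 0.   1.32 2.17] F [ 0.4 -0.5 -0.7] grip 0.704
lin [ 0.5641 -0.0143 -0.0532] rot [0.0094 0.0006 0.0031]
t 2.37 pos [454.7 334.7 209.2] q [0.43 0.42 1.41 0.   1.32 2.17] F [ 0.4 -0.5 -0.7] grip 0.704
lin [ 0.6875 -0.0141 -0.0532] rot [0.0094 0.0006 0.0031]
```

```bash
python3 -m jog '[{"linear":[0.3,-0.014,-0.053],"rotation":[0.01,0,0],"grip":45},{"linear":[0.3,-0.014,-0.053],"rotation":[0.01,0,0],"grip":45},{"linear":[0.56,-0.014,-0.053],"rotation":[0.01,0,0],"grip":45},{"linear":[0.56,-0.014,-0.053],"rotation":[0.01,0,0],"grip":45},{"linear":[0.56,-0.014,-0.053],"rotation":[0.01,0,0],"grip":45},{"linear":[0.56,-0.014,-0.053],"rotation":[0.01,0,0],"grip":45},{"linear":[0.56,-0.014,-0.053],"rotation":[0.01,0,0],"grip":45}]'
python3 - <<'E'
from h import *
from rig import *
goto([453,351.2,3],np.radians(-100.2))
c=calibration("wrist");p,d=capture("wrist")
cv2.imwrite("pics/w2.png",p[:,:,::-1]);np.savez("pics/w2.npz",p=p,d=d,K=c["intrinsics"],T=c["world_from_camera"])
E
```

```text
time_s: 2.95
eef_pos: [454.7, 350.7, 43.8]
ee_rot: [0.453, 0.544, 0.453, -0.542]
force: [0.2, 0.3, 0.7]
grip_width: 0.528
t 2.95 pos [454.7 350.7  43.8] q [0.45 0.63 1.55 0.   0.96 2.2 ] F [0.2 0.3 0.7] grip 0.528
lin [ 0.136  -0.0061 -0.0004] rot [-0.0033 -0.0031 -0.0023]
```

View pics/w2.png

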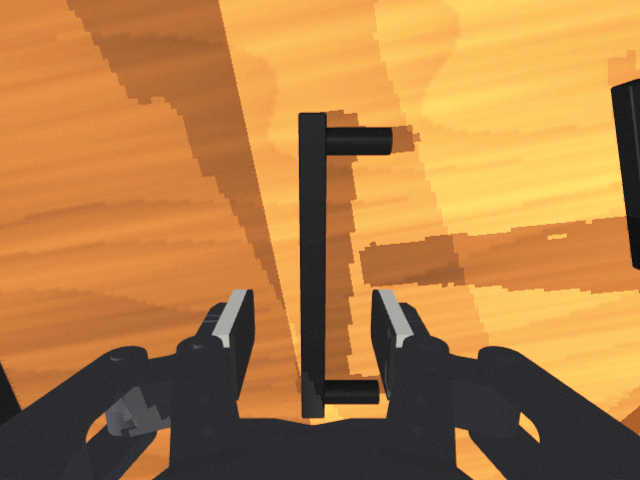

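The jaws straddle the bar at column 313, with the feet at rows 140 and 392. I'll check the position along the bar from this view.

Run:
```python
from h import *
p,d,K,T=load('pics/w2.npz')
A=plane(K,T,[[313,113],[313,417.5],[360,140.5],[355,391.5],[392,140],[379,391]],12);print(np.round(A,1));print(A[:2].mean(0),A[2:4].mean(0),np.linalg.norm(A[0]-A[1]),np.linalg.norm(A[2]-A[3]))
v=A[0]-A[1];print(np.degrees(np.arctan2(v[1],v[0])))
m=(p.max(2)<55)
for v in (190,250,350): 
    u=np.where(m[v,290:340])[0]+290;print(v,u.min(),u.max()+1)
```

```text
[[527.  338.1  12. ]
 [378.5 365.   12. ]
 [512.5 320.4  12. ]
 [390.2 341.2  12. ]
 [510.3 307.   12. ]
 [388.3 329.1  12. ]]
[452.77753594 351.55249505  12.        ] [451.32403202 330.79096518  12.        ] 150.94909303275819 124.07895324844023
-10.25168070510907
190 300 326
250 300 325
350 301 324
```

Consistent at (453, 351.4). Descend to z≈3 and close.

```bash
python3 -m jog '[{"linear":[0.07,-0.006,0],"rotation":[0,0,0],"grip":45},{"linear":[0.1,-0.006,0],"rotation":[0,0,0],"grip":45},{"linear":[0.12,-0.006,0],"rotation":[0,0,0],"grip":45},{"linear":[0.135,-0.006,0],"rotation":[0,0,0],"grip":45},{"linear":[0.135,-0.006,0],"rotation":[0,0,0],"grip":45},{"linear":[0.135,-0.006,0],"rotation":[0,0,0],"grip":45}]'
python3 -c "
from h import *
goto([453,351.2,3],np.radians(-100.2))"
```

```text
time_s: 3.5
eef_pos: [453.5, 351.6, 4.4]
ee_rot: [0.453, 0.544, 0.453, -0.541]
force: [0.1, 0.0, -1.0]
grip_width: 0.529
t 3.5 pos [453.5 351.6   4.4] q [0.46 0.68 1.57 0.   0.88 2.2 ] F [ 0.1  0.  -1. ] grip 0.529
lin [ 0.0045 -0.0015  0.0017] rot [-0.0026 -0.0056 -0.0056]
```

```bash
python3 -m jog '[{"linear":[0.005,0,0],"rotation":[0,0,0],"grip":30},{"linear":[0.005,0,0],"rotation":[0,0,0],"grip":20},{"linear":[0.005,0,0],"rotation":[0,0,0],"grip":0},{"linear":[0.005,0,0],"rotation":[0,0,0],"grip":0},{"linear":[0.005,0,0],"rotation":[0,0,0],"grip":0},{"linear":[0.005,0,0],"rotation":[0,0,0],"grip":0},{"linear":[0.005,0,0],"rotation":[0,0,0],"grip":0},{"linear":[0.005,0,0],"rotation":[0,0,0],"grip":0},{"linear":[0.005,0,0],"rotation":[0,0,0],"grip":0}]' 80
python3 -c "
from h import *
goto([453,351.2,3],np.radians(-100.2))"
```

```text
time_s: 4.25
eef_pos: [453.8, 351.8, 3.5]
ee_rot: [0.453, 0.544, 0.453, -0.541]
force: [-1.6, -0.5, 5.1]
grip_width: 0.107
t 4.25 pos [453.8 351.8   3.5] q [0.46 0.69 1.57 0.   0.88 2.2 ] F [-1.6 -0.5  5.1] grip 0.107
lin [ 0.0016 -0.0022  0.0026] rot [-0.0023 -0.0067 -0.007 ]
```

```bash
python3 -m jog '[{"linear":[-0.05,0,0],"rotation":[0,0,0],"grip":0},{"linear":[-0.15,0,0],"rotation":[0,0,0],"grip":0},{"linear":[-0.3,0,0],"rotation":[0,0,0],"grip":0},{"linear":[-0.5,0,0],"rotation":[0,0,0],"grip":0},{"linear":[-0.65,0,0],"rotation":[0,0,0],"grip":0},{"linear":[-0.75,0,0],"rotation":[0,0,0],"grip":0},{"linear":[-0.8,0,0],"rotation":[0,0,0],"grip":0},{"linear":[-0.8,0,0],"rotation":[0,0,0],"grip":0},{"linear":[-0.8,0,0],"rotation":[0,0,0],"grip":0}]'
python3 - <<'E'
from h import *
from rig import *
goto([400,60,243],np.radians(-50))
c=calibration("wrist");p,d=capture("wrist")
cv2.imwrite("pics/w3.png",p[:,:,::-1]);np.savez("pics/w3.npz",p=p,d=d,K=c["intrinsics"],T=c["world_from_camera"])
E
```

```text
time_s: 5.0
eef_pos: [453.0, 351.3, 244.2]
ee_rot: [0.454, 0.545, 0.453, -0.54]
force: [-0.7, -0.9, -1.8]
grip_width: 0.105
t 5.0 pos [453.  351.3 244.2] q [0.46 0.41 1.33 0.   1.4  2.2 ] F [-0.7 -0.9 -1.8] grip 0.105
lin [-4.000e-04 -9.000e-04  9.869e-01] rot [-1.7546 -0.004  -0.0138]
```

View pics/w3.png

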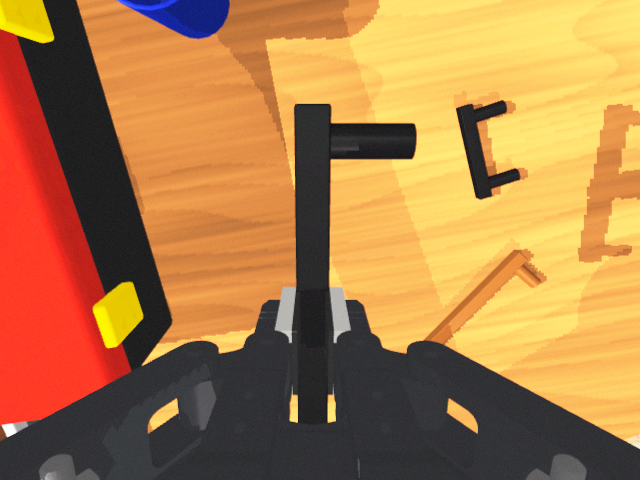

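The pull is held with the bar at column 313 and one foot at row 141. The arm is away from the drawer now, so I'll look at it with the fixed cameras.

Run:
```python
from h import *
from rig import *
for n in("scene","side"):
    c=calibration(n);p,d=capture(n)
    cv2.imwrite(f"pics/{n}1.png",p[:,:,::-1]);np.savez(f"pics/{n}1.npz",p=p,d=d,K=c["intrinsics"],T=c["world_from_camera"])
```

```text
(no output)
```

View pics/side1.png

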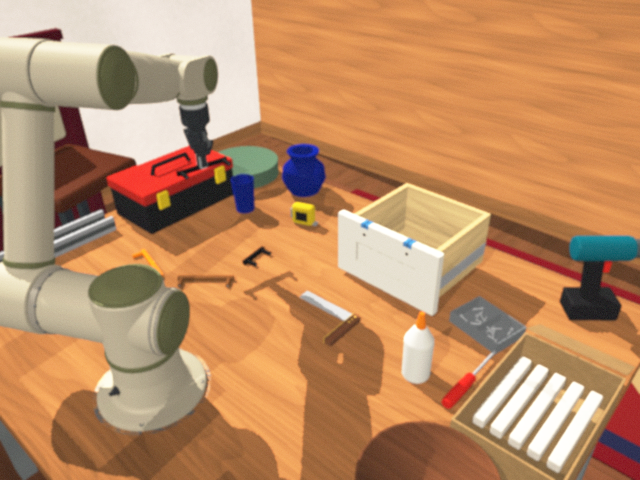

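View pics/scene1.png

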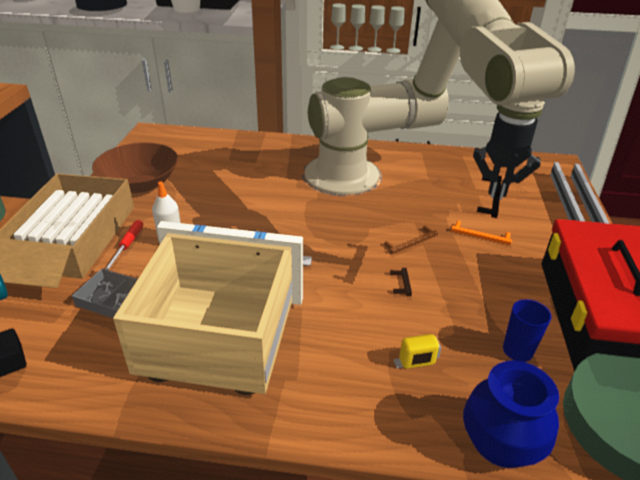

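The side view now shows the white front at columns 338–440, with the tapes near (365,225) and (407,244). I'll zoom in and fit the front plane from depth.

Run:
```python
from h import *
p,d,K,T=load('pics/side1.npz')
c=p[200:320,325:455];cv2.imwrite('pics/c3.png',cv2.resize(c[:,:,::-1],None,fx=5,fy=5,interpolation=cv2.INTER_CUBIC)[:600])
```

```text
(no output)
```

View pics/c3.png

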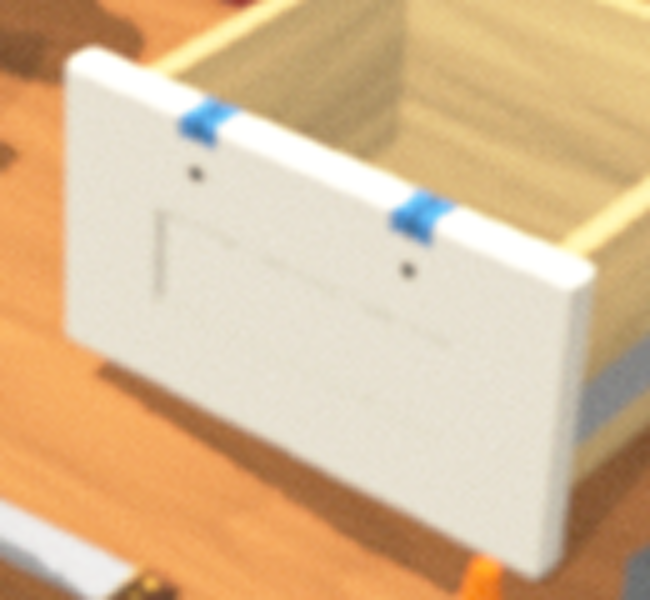

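Run:
```python
from h import *
p,d,K,T=load('pics/side1.npz')
g=p.max(2).astype(float)
H=[]
for u,v in((364,234),(406,254)):
    w=g[v-4:v+5,u-4:u+5];w=np.clip(np.median(w)-15-w,0,None);yy,xx=np.mgrid[v-4:v+5,u-4:u+5]
    c=[(w*xx).sum()/w.sum()+.5,(w*yy).sum()/w.sum()+.5];P=plane(K,T,c,155)[0];H.append(P)
    print(np.round(c,2),np.round(P,1))
H=np.array(H);v=H[0]-H[1];print(np.linalg.norm(v),np.degrees(np.arctan2(v[1],v[0])),H.mean(0))
# front face depth, top rail: polygon
yy,xx=np.mgrid[0:480,0:640];uv=np.c_[xx.ravel()+.5,yy.ravel()+.5];P=depthpts(K,T,uv,d.ravel()).reshape(480,640,3)
m=(g>170)&(P[...,2]>130)&(P[...,2]<180)&(abs(P[...,0]-571)<15)&(P[...,1]<-35)&(P[...,1]>-325)
Q=P[m];f=np.polyfit(Q[:,1],Q[:,0],1)
for _ in range(3):
    r=Q[:,0]-np.polyval(f,Q[:,1]);Q=Q[abs(r)<2.5*r.std()];f=np.polyfit(Q[:,1],Q[:,0],1)
print('depth face: x=',np.polyval(f,-185),'yaw x axis',-np.degrees(f[0]),len(Q),r.std())
# edges: top front corners in side image at z=185
q=np.array([[66,66],[574,290]])/5+[325,200];print(plane(K,T,q,185))
# scene ticks again with hue
p,d,K,T=load('pics/scene1.npz')
# blue tape region extents on top edge
hsv=cv2.cvtColor(p,cv2.COLOR_RGB2HSV);b=((hsv[...,0]>95)&(hsv[...,0]<125)&(hsv[...,1]>90)).astype(np.uint8);b[:215]=0;b[250:]=0;b[:,320:]=0
n,l,st,ce=cv2.connectedComponentsWithStats(b)
for i in range(1,n):
    if st[i,4]>10: print(st[i],plane(K,T,ce[i]+.5,185))
```

```text
[364.27 234.8 ] [ 569.1 -122.9  155. ]
[406.63 254.14] [ 565.9 -250.3  155. ]
127.462919689623 88.55735994744288 [ 567.54205974 -186.57183063  155.        ]
depth face: x= 570.8401220367207 yaw x axis -1.6025210646451253 1644 1.8182390282814016
[[ 569.58919549  -38.4215096   185.        ]
 [ 562.73873424 -337.90912406  185.        ]]
[193 225  12   7  58] [[ 579.1375785  -245.66324012  185.        ]]
[254 232  12   7  65] [[ 582.49912706 -117.7276358   185.        ]]
```

```bash
python3 -m jog '[{"linear":[0,0.13,0.45],"rotation":[-0.9,0,0],"grip":0},{"linear":[0,0.13,0.45],"rotation":[-0.9,0,0],"grip":0},{"linear":[0,0.13,0.45],"rotation":[-0.9,0,0],"grip":0},{"linear":[0,0.13,0.45],"rotation":[-0.9,0,0],"grip":0},{"linear":[0,0.13,0.45],"rotation":[-0.9,0,0],"grip":0}]'
python3 -c "
from h import *
goto([480,60,244],np.radians(-50))"
```

```text
time_s: 5.57
eef_pos: [466.6, 207.2, 239.8]
ee_rot: [0.563, 0.427, 0.564, -0.428]
force: [-0.9, 0.2, -1.8]
grip_width: 0.111
t 5.57 pos [466.6 207.2 239.8] q [ 0.19  0.28  1.52 -0.    1.34  1.49] F [-0.9  0.2 -1.8] grip 0.111
lin [-0.0136 -0.0895  0.4844] rot [-8.496e-01 -6.000e-04  4.400e-03]
```

```bash
python3 -m jog '[{"linear":[-0.01,-0.09,0.48],"rotation":[-0.9,0,0],"grip":0},{"linear":[-0.01,-0.09,0.48],"rotation":[-0.9,0,0],"grip":0},{"linear":[-0.01,-0.09,0.48],"rotation":[-0.9,0,0],"grip":0},{"linear":[-0.01,-0.09,0.48],"rotation":[-0.9,0,0],"grip":0},{"linear":[-0.01,-0.09,0.48],"rotation":[-0.9,0,0],"grip":0}]'
python3 -c "
from h import *
goto([490,-80,244],np.radians(-25))"
```

```text
time_s: 5.98
eef_pos: [479.5, 57.3, 241.6]
ee_rot: [0.644, 0.289, 0.646, -0.291]
force: [-0.3, -0.3, -1.8]
grip_width: 0.104
t 5.98 pos [479.5  57.3 241.6] q [-0.12  0.21  1.6  -0.    1.33  0.72] F [-0.3 -0.3 -1.8] grip 0.104
lin [-0.0074 -0.2776  0.3657] rot [-0.818  -0.0053  0.0083]
```

```bash
python3 -m jog '[{"linear":[-0.01,-0.28,0.37],"rotation":[-0.82,0,0],"grip":0},{"linear":[-0.01,-0.28,0.37],"rotation":[-0.82,0,0],"grip":0},{"linear":[-0.01,-0.28,0.37],"rotation":[-0.82,0,0],"grip":0},{"linear":[-0.01,-0.28,0.37],"rotation":[-0.82,0,0],"grip":0},{"linear":[-0.01,-0.28,0.37],"rotation":[-0.82,0,0],"grip":0}]'
python3 -c "
from h import *
goto([490,-185,230],np.radians(-1.5))"
```

```text
time_s: 6.4
eef_pos: [490.2, -85.9, 243.2]
ee_rot: [0.688, 0.152, 0.693, -0.154]
force: [0.3, 1.0, -1.7]
grip_width: 0.109
t 6.4 pos [490.2 -85.9 243.2] q [-0.41  0.25  1.55 -0.    1.35  0.03] F [ 0.3  1.  -1.7] grip 0.109
lin [ 0.0448 -0.2997  0.139 ] rot [-0.8191 -0.0126  0.0073]
```

```bash
python3 -m jog '[{"linear":[0.04,-0.3,0.14],"rotation":[-0.82,-0.01,0.01],"grip":0},{"linear":[0.04,-0.3,0.14],"rotation":[-0.82,-0.01,0.01],"grip":0},{"linear":[0.04,-0.3,0.14],"rotation":[-0.82,-0.01,0.01],"grip":0},{"linear":[0.04,-0.3,0.14],"rotation":[-0.82,-0.01,0.01],"grip":0},{"linear":[0.04,-0.3,0.14],"rotation":[-0.82,-0.01,0.01],"grip":0},{"linear":[0.04,-0.3,0.14],"rotation":[-0.82,-0.01,0.01],"grip":0}]'
python3 - <<'E'
from h import *
from rig import *
goto([500,-185,152],np.radians(-1.5))
for n in("wrist","side","scene"):
    c=calibration(n);s=sense();p,d=capture(n)
    cv2.imwrite(f"pics/{n}2.png",p[:,:,::-1]);np.savez(f"pics/{n}2.npz",p=p,d=d,K=c["intrinsics"],T=c["world_from_camera"])
E
```

```text
time_s: 6.9
eef_pos: [490.2, -184.5, 230.5]
ee_rot: [0.706, 0.011, 0.708, -0.009]
force: [0.8, -0.0, -1.3]
grip_width: 0.106
t 6.9 pos [ 490.2 -184.5  230.5] q [-0.58  0.31  1.5   0.    1.33 -0.56] F [ 0.8 -0.  -1.3] grip 0.106
lin [ 0.2616 -0.0014  0.0335] rot [-0.0043 -0.0051 -0.0057]
```

View pics/wrist2.png

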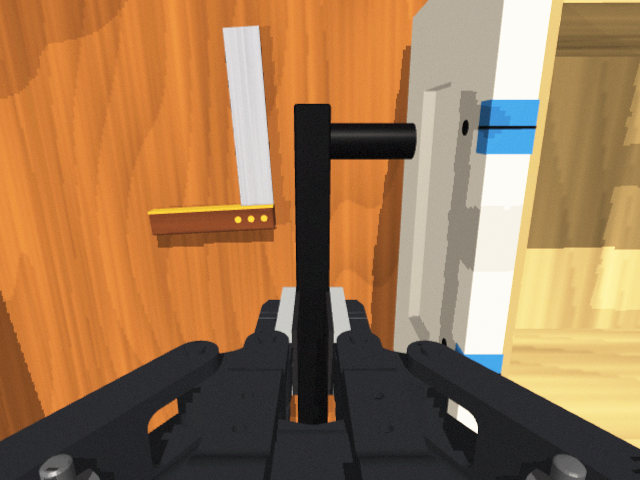

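View pics/side2.png

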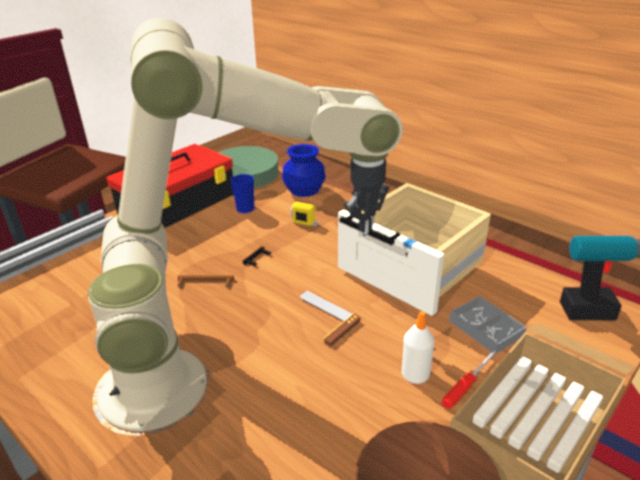

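The wrist view shows the left hole at (465,128), the right hole at (444,343), the left tick along row 127, and the left foot's end at (415,141). I'll measure these.

```bash
cat > m.py <<'E'
from h import *
import sys
def blob(g,u,v,r=8,inv=True):
    w=g[v-r:v+r+1,u-r:u+r+1].astype(float);w=np.clip((np.median(w)-40)-w,0,None);yy,xx=np.mgrid[v-r:v+r+1,u-r:u+r+1]
    return np.array([(w*xx).sum()/w.sum()+.5,(w*yy).sum()/w.sum()+.5])
E
python3 - <<'E'
from m import *
p,d,K,T=load('pics/wrist2.npz');g=p.max(2)
cl=blob(g,465,128,7);cr=blob(g,444,343,4);print(cl,cr)
L,Rr=plane(K,T,[cl,cr],155);v=L-Rr
print('holes',L,Rr,np.linalg.norm(v),np.degrees(np.arctan2(v[1],v[0]))-90,(L+Rr)/2)
# foot/bar in image
for u in(350,380,405):
    r=np.where(g[100:180,u]<60)[0]+100;print(u,r.min(),r.max()+1)
for v in(115,135,141,147,190,250):
    r=np.where(g[v,280:430]<60)[0]+280;print(v,r.min(),r.max()+1)
zt=233
print('foot',plane(K,T,[[414,141.3]],zt),'bar end',plane(K,T,[[313,104]],zt+6))
# tick
print('tick',plane(K,T,[[480,127.5],[536,127.5]],185))
c=p[320:360,420:480];cv2.imwrite('pics/c4.png',cv2.resize(c[:,:,::-1],None,fx=10,fy=10))
E
```

```text
[465.26263321 127.85888622] [444.25 341.5 ]
holes [ 571.94132876 -117.62184629  155.        ] [ 568.43989941 -243.39457716  155.        ] 125.82146016466393 -1.5946645850376342 [ 570.19061408 -180.50821173  155.        ]
350 124 159
380 124 159
405 123 159
115 294 330
135 295 415
141 295 416
147 295 415
190 295 330
250 296 329
foot [[ 526.19890868 -120.94334288  233.        ]] bar end [[ 491.98200287 -108.20721742  239.        ]]
tick [[ 567.63949623 -117.41007353  185.        ]
 [ 593.056891   -118.12264163  185.        ]]
```

View pics/c4.png

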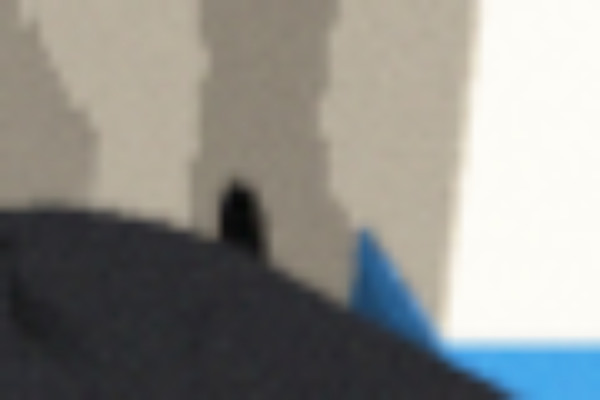

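```bash
python3 -m jog '[{"linear":[0.1,0.009,0.03],"rotation":[-0.004,-0.005,-0.005],"grip":0},{"linear":[0.2,0.009,0.03],"rotation":[-0.004,-0.005,-0.005],"grip":0},{"linear":[0.26,0.009,0.03],"rotation":[-0.004,-0.005,-0.005],"grip":0},{"linear":[0.26,0.009,0.03],"rotation":[-0.004,-0.005,-0.005],"grip":0},{"linear":[0.26,0.009,0.03],"rotation":[-0.004,-0.005,-0.005],"grip":0},{"linear":[0.26,0.009,0.03],"rotation":[-0.004,-0.005,-0.005],"grip":0}]'
python3 - <<'E'
from h import *
from rig import *
goto([500,-181.5,152],np.radians(-1.6))
for n in("wrist","side","scene"):
    c=calibration(n);s=sense();p,d=capture(n)
    cv2.imwrite(f"pics/{n}3.png",p[:,:,::-1]);np.savez(f"pics/{n}3.npz",p=p,d=d,K=c["intrinsics"],T=c["world_from_camera"])
p,d,K,T=load('pics/side3.npz')
c=p[200:320,325:455];cv2.imwrite('pics/c5.png',cv2.resize(c[:,:,::-1],None,fx=5,fy=5,interpolation=cv2.INTER_CUBIC)[:600])
p,d,K,T=load('pics/scene3.npz')
c=p[190:270,145:315];cv2.imwrite('pics/c6.png',cv2.resize(c[:,:,::-1],None,fx=4.5,fy=4.5,interpolation=cv2.INTER_CUBIC))
E
```

```text
time_s: 7.55
eef_pos: [500.1, -181.7, 154.9]
ee_rot: [0.708, 0.008, 0.706, -0.009]
force: [-0.2, -0.5, -0.9]
grip_width: 0.103
t 7.55 pos [ 500.1 -181.7  154.9] q [-0.57  0.4   1.59  0.    1.15 -0.54] F [-0.2 -0.5 -0.9] grip 0.103
lin [ 0.0097  0.0006 -0.0004] rot [0.0078 0.0069 0.004 ]
```

View pics/wrist3.png

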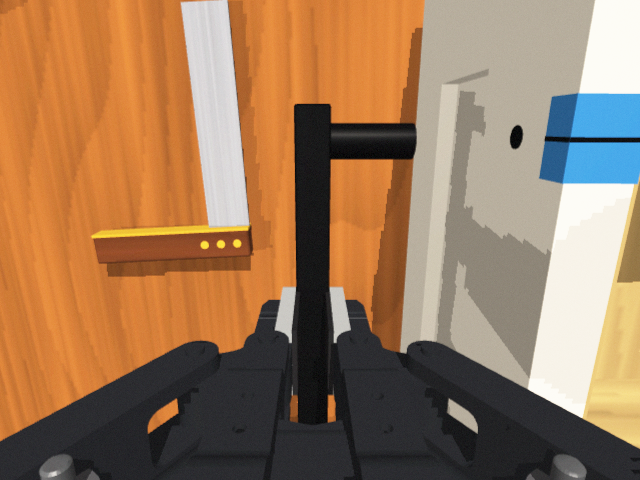

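View pics/c5.png

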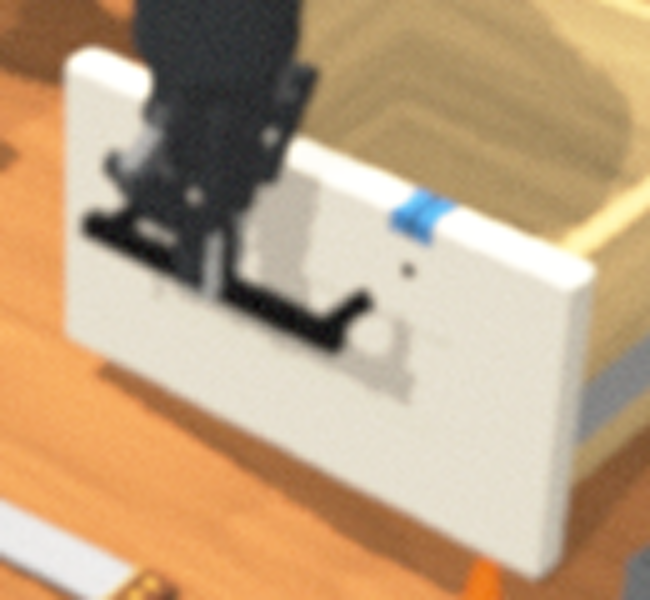

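View pics/c6.png

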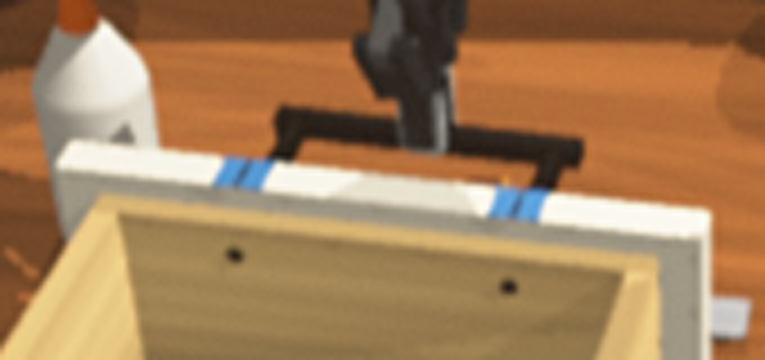

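Wrist view: left hole at (516,137), left foot axis at row ≈141 and tip at column 416. Side view: right foot tip near (398.6,259.4), with the right hole at (406.6,254.1). I'll work out the relative offsets.

Run:
```python
from m import *
p,d,K,T=load('pics/wrist3.npz');g=p.max(2)
cl=blob(g,516,137,12);L=plane(K,T,cl,155)[0];print('wrist hole',cl,np.round(L,1))
for u in(350,400):
    r=np.where(g[100:180,u]<60)[0]+100;print(u,r.min(),r.max()+1)
bz=157.4
F=plane(K,T,[[415,141.2]],bz)[0];B=plane(K,T,[[313,104]],bz+6)[0];print('wrist footA end',np.round(F,1),'bar end',np.round(B,1))
W=plane(K,T,[[295,190],[330,190],[295,120],[330,120]],bz+6);print('bar edges',np.round(W,1))
m1=(W[0]+W[1])/2;m2=(W[2]+W[3])/2;v=m2-m1;print('bar yaw-90',np.degrees(np.arctan2(v[1],v[0]))-90)
tk=plane(K,T,[[550,138.5],[635,139.5]],185);print('tick',np.round(tk,1),np.degrees(np.arctan2(*(tk[1]-tk[0])[1::-1])))
# depth of the bar top
u,vv=np.meshgrid(np.arange(300,326),np.arange(120,260));P=depthpts(K,T,np.c_[u.ravel(),vv.ravel()]+.5,d[vv.ravel(),u.ravel()]);print('bar top z',np.median(P[:,2]))
yy,xx=np.mgrid[60:200,470:520];P=depthpts(K,T,np.c_[xx.ravel(),yy.ravel()]+.5,d[yy.ravel(),xx.ravel()]);k=(P[:,2]>130)&(P[:,2]<180)
f=np.polyfit(P[k,1],P[k,0],1);print('face x at -117',np.polyval(f,-117),'at -181.7',np.polyval(f,-181.7),np.degrees(f[0]))
p,d,K,T=load('pics/side3.npz')
a=np.radians(-1.6);o=np.array([500.1,-181.7,bz]);ex=np.array([np.cos(a),np.sin(a),0]);ey=np.array([-np.sin(a),np.cos(a),0])
print('side pred footB',proj(K,T,o+34*ex-64*ey),'bar ends', (proj(K,T,[o-76*ey,o+76*ey])-[325,200])*5)
print('pred in crop',(proj(K,T,[o+34*ex-64*ey])-[325,200])*5)
Hl=L;Hr=L-128*ey;print('pred holes from wrist, crop',(proj(K,T,[Hl,Hr])-[325,200])*5)
p,d,K,T=load('pics/scene3.npz')
print('scene pred bar ends crop',(proj(K,T,[o-76*ey+[0,0,6],o+76*ey+[0,0,6],L-128*ey+[0,0,30],L+[0,0,30]])-[145,190])*4.5)
```

```text
wrist hole [516.42122394 137.13522122] [ 572.  -117.4  155. ]
350 124 159
400 124 159
wrist footA end [ 536.2 -117.9  157.4] bar end [ 501.6 -105.3  163.4]
bar edges [[ 494.8 -132.7  163.4]
 [ 506.7 -133.   163.4]
 [ 495.6 -110.1  163.4]
 [ 506.9 -110.3  163.4]]
bar yaw-90 -1.3509486817700918
tick [[ 566.3 -116.9  185. ]
 [ 589.7 -117.8  185. ]] -2.0155278853983964
bar top z 163.52678130842838
face x at -117 572.0466413826628 at -181.7 570.3616364896606 1.4921741704469724
side pred footB [[397.06200861 259.01581561]] bar ends [[336.42887701 337.4305034 ]
 [ 82.99226877 214.56791556]]
pred in crop [[360.31004305 295.07907807]]
pred holes from wrist, crop [[191.13840679 167.89992327]
 [402.40255638 264.65290157]]
scene pred bar ends crop [[274.82194635 109.76770093]
 [580.31497228 142.55593427]
 [251.25854808 159.90062977]
 [523.80169573 189.9072215 ]]
```

Both cameras agree once the side camera's constant (+5,+6) crop-pixel bias is taken out. I need about +1.2 mm in y, −2.4 mm in z, and a gap of roughly 36 mm to close. Approaching to about 8 mm first.

```bash
python3 -m jog '[{"linear":[0.008,0.004,0.02],"rotation":[0.005,0.007,0.004],"grip":0},{"linear":[0.008,0.004,0.04],"rotation":[0.005,0.007,0.004],"grip":0},{"linear":[0.008,0.004,0.06],"rotation":[0.005,0.007,0.004],"grip":0},{"linear":[0.008,0.004,0.08],"rotation":[0.005,0.007,0.004],"grip":0},{"linear":[0.008,0.004,0.09],"rotation":[0.005,0.007,0.004],"grip":0},{"linear":[0.008,0.004,0.09],"rotation":[0.005,0.007,0.004],"grip":0},{"linear":[0.008,0.004,0.09],"rotation":[0.005,0.007,0.004],"grip":0}]'
python3 - <<'E'
from m import *
from rig import *
goto([536,-181.4,152.5],np.radians(-1.6))
for n in("wrist","side"):
    c=calibration(n);s=sense();p,d=capture(n)
    cv2.imwrite(f"pics/{n}4.png",p[:,:,::-1]);np.savez(f"pics/{n}4.npz",p=p,d=d,K=c["intrinsics"],T=c["world_from_camera"])
p,d,K,T=load('pics/side4.npz')
c=p[200:320,325:455];cv2.imwrite('pics/c7.png',cv2.resize(c[:,:,::-1],None,fx=5,fy=5,interpolation=cv2.INTER_CUBIC)[:600])
E
```

```text
time_s: 8.28
eef_pos: [527.0, -181.2, 152.2]
ee_rot: [0.707, 0.009, 0.707, -0.009]
force: [-0.1, 0.3, -0.2]
grip_width: 0.107
t 8.28 pos [ 527.  -181.2  152.2] q [-0.54  0.45  1.51 -0.    1.18 -0.51] F [-0.1  0.3 -0.2] grip 0.107
lin [-0.0009  0.0001  0.03  ] rot [ 0.003  -0.0008 -0.0004]
```

View pics/wrist4.png

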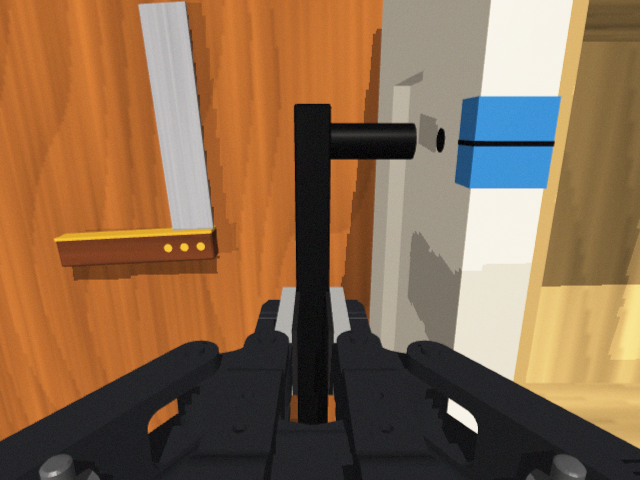

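View pics/c7.png

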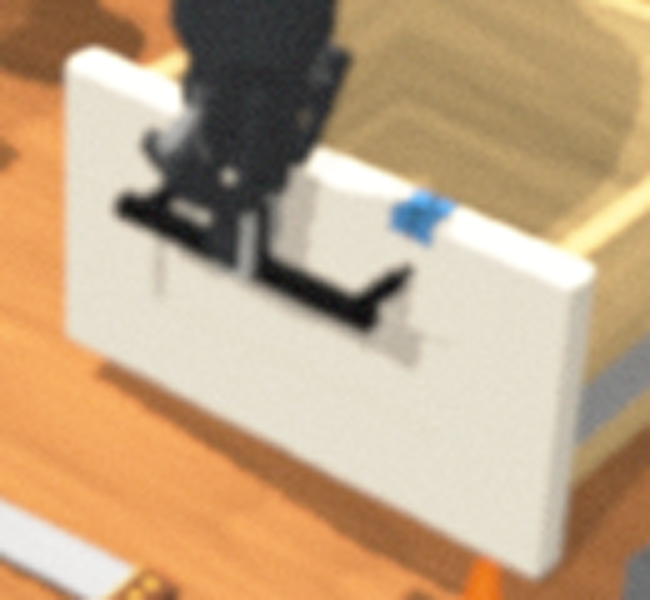

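Run:
```python
from m import *
p,d,K,T=load('pics/wrist4.npz');g=p.max(2)
cl=blob(g,440,140,9);L=plane(K,T,cl,155)[0];print('hole',cl,np.round(L,2))
bz=154.7
F=plane(K,T,[[415,141.2]],bz)[0];B=plane(K,T,[[313,104]],bz+6)[0]
a=np.radians(-1.6);ex=np.array([np.cos(a),np.sin(a),0]);ey=np.array([-np.sin(a),np.cos(a),0])
print('foot',F,'gap',(L-F)@ex,'lateral need',(L-F)@ey,'from bar end',(L-(B-12*ey))@ey)
u,vv=np.meshgrid(np.arange(300,326),np.arange(120,260));P=depthpts(K,T,np.c_[u.ravel(),vv.ravel()]+.5,d[vv.ravel(),u.ravel()]);print('bar top z',np.median(P[:,2]))
r=[(np.where(g[v,280:345]<60)[0]+280)[[0,-1]] for v in range(165,270)];r=np.array(r);v=np.arange(165,270)+.5
Aa=plane(K,T,np.c_[r[:,0],v],bz+6);Bb=plane(K,T,np.c_[r[:,1]+1,v],bz+6);C=(Aa+Bb)/2;print('bar yaw',-np.degrees(np.polyfit(C[:,1],C[:,0],1)[0]))
yy,xx=np.mgrid[20:260,395:500];P=depthpts(K,T,np.c_[xx.ravel(),yy.ravel()]+.5,d[yy.ravel(),xx.ravel()]);k=(P[:,2]>135)&(P[:,2]<178)&(P[:,0]>565)&(P[:,0]<578)
f=np.polyfit(P[k,1],P[k,0],1);print('face',np.polyval(f,-117),-np.degrees(f[0]),k.sum())
w=plane(K,T,[[460,143],[553,143.8]],185);print('tick',w, (w[0]-F)@ey)
# side hole vertical check: foot B line
```

```text
hole [440.5393069  140.46313525] [ 571.87 -117.5   155.  ]
foot [ 563.24581346 -117.52373049  154.7       ] gap 8.617491762090832 lateral need 0.26927336140488045 from bar end 0.5878923227982602
bar top z 160.92913807947838
bar yaw -1.4956693295312478
face 572.015268857978 -1.5064592908815635 9665
tick [[ 567.8115896  -117.14916466  185.        ]
 [ 592.79064162 -118.01086454  185.        ]] 0.5019037428153168
```

Lateral error is 0.3 mm, bar and face are both at yaw −1.5°, and the bar centre is at z≈154.9. The gap is about 8.6 mm, so I'll close it slowly.

```bash
python3 -m jog '[{"linear":[-0.001,0.001,0.006],"rotation":[0,0,0],"grip":0},{"linear":[-0.001,0.001,0.012],"rotation":[0,0,0],"grip":0},{"linear":[-0.001,0.001,0.018],"rotation":[0,0,0],"grip":0},{"linear":[-0.001,0.001,0.024],"rotation":[0,0,0],"grip":0},{"linear":[-0.001,0.001,0.027],"rotation":[0,0,0],"grip":0},{"linear":[-0.001,0.001,0.027],"rotation":[0,0,0],"grip":0},{"linear":[-0.001,0.001,0.027],"rotation":[0,0,0],"grip":0},{"linear":[-0.001,0.001,0.027],"rotation":[0,0,0],"grip":0}]'
```

```text
time_s: 9.05
eef_pos: [534.9, -181.1, 152.6]
ee_rot: [0.707, 0.009, 0.707, -0.009]
force: [-0.0, -0.1, -0.6]
grip_width: 0.108
```

Still free. Next, 1.5 mm steps.

```bash
python3 -m jog '[{"linear":[0,0,0.003],"rotation":[0,0,0],"grip":0},{"linear":[0,0,0.006],"rotation":[0,0,0],"grip":0},{"linear":[0,0,0.006],"rotation":[0,0,0],"grip":0},{"linear":[0,0,0.006],"rotation":[0,0,0],"grip":0}]'; python3 -m jog '[{"linear":[0,0,0.003],"rotation":[0,0,0],"grip":0},{"linear":[0,0,0.005],"rotation":[0,0,0],"grip":0},{"linear":[0,0,0.005],"rotation":[0,0,0],"grip":0},{"linear":[0,0,0.005],"rotation":[0,0,0],"grip":0}]'
```

```text
time_s: 9.38
eef_pos: [536.7, -181.2, 152.6]
ee_rot: [0.707, 0.009, 0.707, -0.009]
force: [-0.8, 0.3, -1.2]
grip_width: 0.107
time_s: 9.72
eef_pos: [537.8, -181.2, 152.5]
ee_rot: [0.707, 0.01, 0.708, -0.009]
force: [-4.1, 0.3, -0.5]
grip_width: 0.107
```

```bash
python3 -m jog '[{"linear":[0,0,0.003],"rotation":[0,0,0],"grip":0},{"linear":[0,0,0.005],"rotation":[0,0,0],"grip":0},{"linear":[0,0,0.005],"rotation":[0,0,0],"grip":0},{"linear":[0,0,0.005],"rotation":[0,0,0],"grip":0},{"linear":[0,0,0.005],"rotation":[0,0,0],"grip":0}]'
python3 - <<'E'
from rig import *
import numpy as np
for i in range(6): capture("side"); s=sense();print(s['time_s'],np.round(s['force'],1),np.round(s['eef_pos'],1),np.round(s['wrist_torque'],2))
E
```

```text
time_s: 10.13
eef_pos: [538.6, -181.2, 152.4]
ee_rot: [0.706, 0.01, 0.708, -0.009]
force: [-7.3, 0.4, 1.4]
grip_width: 0.111
10.1833 [-7.  -1.4  1.6] [ 538.6 -181.2  152.4] [-0.03  1.25  0.  ]
10.2333 [-7.3 -0.2  0.9] [ 538.6 -181.2  152.5] [0.01 1.23 0.01]
10.2833 [-7.7 -0.4  1.1] [ 538.6 -181.2  152.4] [-0.06  1.25 -0.03]
10.3333 [-6.3 -0.7  0.7] [ 538.6 -181.2  152.4] [-0.02  1.18 -0.06]
10.3833 [-7.3 -0.3  1.1] [ 538.6 -181.2  152.5] [-0.01  1.23  0.03]
10.4333 [-7.7 -0.5  1.2] [ 538.6 -181.2  152.4] [ 0.    1.2  -0.03]
```

```bash
python3 -m jog '[{"linear":[0,0,0.004],"rotation":[0,0,0],"grip":0},{"linear":[0,0,0.006],"rotation":[0,0,0],"grip":0},{"linear":[0,0,0.006],"rotation":[0,0,0],"grip":0},{"linear":[0,0,0.006],"rotation":[0,0,0],"grip":0},{"linear":[0,0,0.006],"rotation":[0,0,0],"grip":0},{"linear":[0,0,0.006],"rotation":[0,0,0],"grip":0}]'
python3 - <<'E'
from m import *
from rig import *
goto([539.4,-181.2,152.4],np.radians(-1.5))
for n in("wrist","side"):
    c=calibration(n);s=sense();p,d=capture(n)
    cv2.imwrite(f"pics/{n}5.png",p[:,:,::-1]);np.savez(f"pics/{n}5.npz",p=p,d=d,K=c["intrinsics"],T=c["world_from_camera"])
F=[]
for i in range(8): capture("side"); s=sense();F.append(s['force'])
print(np.round(np.mean(F,0),2),np.round(np.std(F,0),2),s['eef_pos'],s['wrist_torque'])
p,d,K,T=load('pics/side5.npz')
c=p[200:320,325:455];cv2.imwrite('pics/c8.png',cv2.resize(c[:,:,::-1],None,fx=5,fy=5,interpolation=cv2.INTER_CUBIC)[:600])
E
```

```text
time_s: 10.93
eef_pos: [539.3, -181.3, 152.4]
ee_rot: [0.705, 0.01, 0.709, -0.009]
force: [-10.3, 0.3, 3.0]
grip_width: 0.108
t 10.93 pos [ 539.3 -181.3  152.4] q [-0.53  0.48  1.47 -0.    1.2  -0.5 ] F [-10.3   0.3   3. ] grip 0.108
lin [-0.      0.0002  0.0003] rot [-0.0007 -0.0131 -0.0017]
[-10.03   0.11   3.09] [0.33 0.27 0.64] [ 539.3013925  -181.26141697  152.38317288] [ 0.02032105  1.55649353 -0.03778961]
```

View pics/wrist5.png

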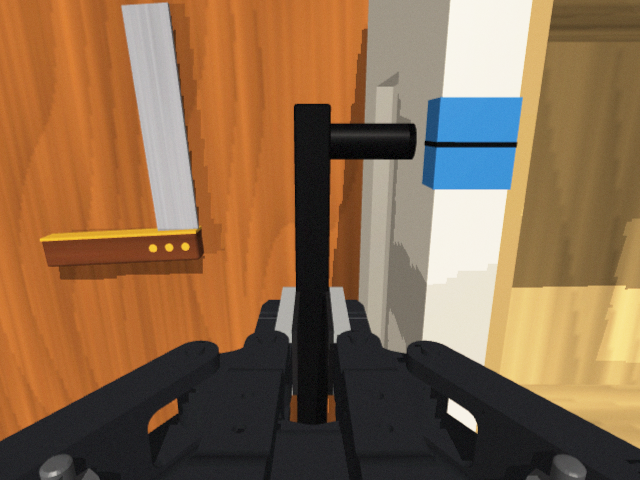

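View pics/c8.png

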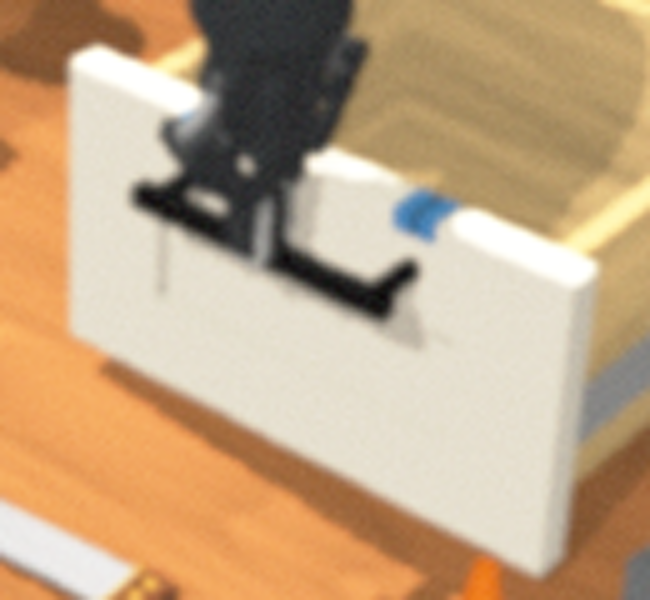

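Side view: the right foot covers the right hole at crop (410,268). Wrist view: the left foot, at row 141, meets the rail below the tick. I'll check the alignment numerically and let the push hold for over a second, since camera calls keep the target.

Run:
```python
from m import *
from rig import *
p,d,K,T=load('pics/wrist5.npz');g=p.max(2);bz=154.9
F=plane(K,T,[[415,141.2]],bz)[0];a=np.radians(-1.5);ey=np.array([-np.sin(a),np.cos(a),0])
w=plane(K,T,[[428,143.3],[515,144.3]],185);print('tick',np.round(w,1),'foot',np.round(F,1),'lateral',(w-F)@ey)
u,vv=np.meshgrid(np.arange(300,326),np.arange(120,260));P=depthpts(K,T,np.c_[u.ravel(),vv.ravel()]+.5,d[vv.ravel(),u.ravel()]);c=np.linalg.lstsq(np.c_[P[:,:2]-P[:,:2].mean(0),np.ones(len(P))],P[:,2],rcond=None)[0];print('bar top z, slopes',c[2],c[:2])
u,vv=np.meshgrid(np.arange(335,410),np.arange(139,144));P=depthpts(K,T,np.c_[u.ravel(),vv.ravel()]+.5,d[vv.ravel(),u.ravel()]);f=np.polyfit(P[:,0],P[:,2],1);print('foot top: slope',f[0],'z at tip',np.polyval(f,P[:,0].max()))
FF=[]
for i in range(22): capture("side"); s=sense();FF.append(s['force'])
FF=np.array(FF);print(s['time_s'],FF.mean(0),FF.min(0),FF.max(0),s['eef_pos'],s['grip_width'])
```

```text
tick [[ 571.7 -117.1  185. ]
 [ 595.  -117.9  185. ]] foot [ 575.5 -117.6  154.9] lateral [0.38613156 0.12869957]
bar top z, slopes 161.6371288542584 [0.06966755 0.0537843 ]
foot top: slope -0.37561661434814747 z at tip 157.57545263004405
12.5333 [-10.04953859   0.14728756   2.94015105] [-10.95248505  -0.98796241   2.13052193] [-9.16627999  1.09437131  3.79762181] [ 539.29997755 -181.24604352  152.39237325] 0.10135333188768363
```

Run:
```python
from m import *
for n in(3,4,5):
    p,d,K,T=load(f'pics/wrist{n}.npz')
    for r in((134,138),(139,144),(145,150)):
        u,vv=np.meshgrid(np.arange(335,408),np.arange(*r));D=d[vv,u];P=depthpts(K,T,np.c_[u.ravel(),vv.ravel()]+.5,D.ravel()).reshape(D.shape+(3,)).mean(0)
        print(n,r,np.round(P[::14,2],1),np.round(P[::14,0],1))
    u,vv=np.meshgrid(np.arange(300,326),np.arange(120,200));D=d[vv,u];P=depthpts(K,T,np.c_[u.ravel(),vv.ravel()]+.5,D.ravel()).reshape(D.shape+(3,)).mean(0);print('bar cols',np.round(P[::5,2],1))
```

```text
3 (134, 138) [163.  163.1 163.2 163.  163.1 163.4] [508.7 513.3 517.8 522.4 527.  531.5]
3 (139, 144) [163.5 163.2 163.7 163.  163.4 163.7] [508.6 513.2 517.8 522.5 527.  531.5]
3 (145, 150) [163.2 163.4 162.9 163.4 163.3 163.4] [508.6 513.2 517.9 522.4 527.1 531.6]
bar cols [163.4 163.4 163.4 163.6 163.5 165.1]
4 (134, 138) [160.7 160.1 160.  160.9 160.3 161. ] [535.8 540.4 545.  549.4 554.1 558.5]
4 (139, 144) [161.3 160.6 161.2 161.  160.9 161.2] [535.7 540.3 544.8 549.4 554.  558.5]
4 (145, 150) [160.4 160.9 160.9 160.5 160.2 160.7] [535.7 540.3 544.9 549.6 554.2 558.7]
bar cols [161.  160.8 160.9 160.9 160.8 160.9]
5 (134, 138) [160.5 160.4 161.1 160.2 160.6 160.7] [548.1 552.7 557.2 561.9 566.4 571. ]
5 (139, 144) [160.6 160.9 161.1 161.1 161.4 161.4] [548.1 552.7 557.2 561.8 566.3 570.9]
5 (145, 150) [160.8 161.1 161.4 161.  161.  161.5] [548.1 552.6 557.2 561.8 566.4 570.9]
bar cols [161.  161.  161.1 161.  161.1 162.8]
```

Apart from a few edge outliers that skewed the earlier slope fit, the foot top is level at z≈161, so its centre is at 155. Force is steady at about 10 N, so I'm handing in.

Run:
```python
from rig import *
s=sense();print(s['time_s'],s['force'],s['eef_pos'],s['grip_width'])
print(finish_job())
```

```text
12.5333 [-10.95248505   0.32927131   2.73677533] [ 539.29997755 -181.24604352  152.39237325] 0.10135333188768363
the job is handed in; nothing more can be done
None
```

I picked up the long pull, set its feet over the two holes and handed the job in at 12.5 s with the arm still gripping and pushing. `finish_job` gives no verdict, so the result rests on my own checks.

**Push:** about 10.0 N into the front (9.2–11.0 N), held steady for over a second, with about 3 N of vertical force. Counting that vertical force, the contact was roughly 11 N. I saw nothing near 25 N on the approach.

**Left foot:** about 0.1–0.4 mm sideways from its tick, with the foot centre at about 155 mm high.

**Right foot:** I could not measure it in the final pose. The side picture shows it covering its hole, and the rest follows from the bar's angle and the 128 mm spacing.

**Squareness:** just before contact, the bar and the drawer front were both at a yaw of about −1.5°. Under load the tool tilted about 0.007 rad.

**Checks that disagreed:**
- The side camera put the holes about 5–6 mm to the right of where the wrist camera did. The held pull was shifted the same way in its view, so I treated this as a calibration offset and used the wrist camera.
- One fit of the foot's slope came out at −0.38. That was caused by a few stray depth points, and a column-by-column recheck showed the foot level.

I saw nothing else on the worktop move, though I did not measure this separately at the end.

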